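# Shut the drill case

## Robot

A 6-joint arm with a two-finger parallel gripper is mounted at the origin on the work surface. World frame = base frame: x ahead of the robot, y to its left, z up, the work surface at z = 0. Lengths are in m, angles in degrees, forces in N, time in s.
With the tool pointing down it reaches from about 0.325 to 0.75 m from the base axis. Payload 7.6 kg.
Tool frame: the origin (TCP) lies midway between the tips of the shut fingers; the grasp point (between the pads) lies 19 mm behind it; z points along the fingers, y is the direction in which the jaws open and shut (so a half turn about z gives the same grasp; the last joint's range is limited). The gripper opens to 85 mm and grips with 20 to 120 N. Pads are 22 mm wide; open, the fingers measure 114 mm over their backs; the gripper's body (76 mm by 85 mm) begins 54 mm behind the grasp point. The pads swing forward as they close: fully open they stand 13 mm farther back than shut.
Start: joints at [62.263, 2.991, 80.254, -0, 96.75, -4.028], TCP at [0.211, 0.481, 0.231] pointing down, gripper open.
Joint ranges: [-166.34, 166.34], [-52.06, 124.39], [6.96, 135.62], [-60.46, 240.46], [14.63, 156.25], [-167.68, 167.68]. Speed limits (degrees/s): [147.25, 147.25, 172.46, 180, 180, 180].

## Interface

Orientations are given as [roll, pitch, yaw] about the fixed x, y, z axes, in that order (R = Rz(yaw) Ry(pitch) Rx(roll)).
In Python, from rig import * gives the robot as it stands.
- The arm moves only by the tool carry_out, never from a script. Its argument "moves" is text: rows parted by semicolons, each of 5 numbers parted by spaces: the shift along the tool's x, y, z in m, then the turn about the tool's z in degrees, then the opening, from -1 (shut) to 1 (fully open). In form: tx ty tz spin hand; .... A call has 1 to 20 rows; each row is the pose to reach, as a shift and turn from the pose commanded when the call began, along the tool's axes at that moment; what a row does not reach only later rows make up. A row lasts 1/10 s, in which the tool goes at most 50 mm and 8.59 degrees, less where a joint would pass 70% of its speed; a pose out of reach is approached as far as the arm can. A call with a gripper value outside its range is refused whole. The fingers move at their own pace and stop on an object; the grip force is fixed at half the most. Time passes only in rows, so rows that repeat a pose let the fingers close. It gives the time, the measured TCP pose, the force and the opening at its end, in the units of the state.
- get_state(): the state, without advancing time (a new reading comes with each control period).
- camera(name): name is "scene" or "top"; returns a dict with "img" (384x512x3 uint8, red, green, blue), "z_map" (384x512 float32, m along the optical axis (not along the pixel's ray), 0 where there is no reading), "vertical_fov" (degrees; the focal length in pixels is half the picture's height over the tangent of half this angle, whatever the lens; pixels are square), "cx", "cy" (the principal point, pixels), "k1" (the pictures are not rectified: a ray, as slopes to the right and down, at radius r is drawn at 1 + k1 r^2 times it, then the intrinsics apply), "R" (3x3) and "t" (3): a world point X has camera coordinates R X + t. Camera axes: x right, y down, z forward; pixel columns grow to the right and rows downward; lengths in m; the calibration is good to about 2 mm. A picture is of the moment at which its call begins.
- close_job(): hands the job in, once; it reports no verdict.
The state is a dict: "time_s": time; "joint_positions": joint angles; "qvel": joint speeds; "joint_torque": joint torques, N m; "tool_pos": TCP position; "orientation": TCP orientation; "force": force on the tool from outside, world axes, zero at the start; "torque": the same for the moment, N m; "opening": finger opening in m.
Only numpy, scipy, OpenCV 4.12 (cv2) and the standard library are available. Lean on these libraries where they do the work, as an engineer would, in place of code of your own. Each camera call takes 0.05 s, during which the arm holds its last target. There are 200 camera calls.

## Task

Put the open drill case on the bench away: push the upright drill leaf down flat into the case first, and only then swing the lid over it and press it fully shut. Use a fingertip or the outside of the fingers only: grip and lift nothing, push gently without slamming either part, leave the case where it stands and the other things on the bench alone.

Things in the scene. Friction and masses are not known exactly. Their poses are not given: they have to be found in the camera images.
- case: Open drill case: grey sheet-steel box 140 mm deep (its x) by 190 mm wide (its y), about 1.3 kg, loose on the bench on rubber feet. Origin: centre of its underside; z up, -x is its front, +x its back. Its 2 mm walls rise to a rim 26 mm above the bench. A leaf full of drills is hinged inside along the front, a lid of the same plan along the back rim.
- leaf (a joint): Angle of the drill leaf (rad): 0 = down flat in the case, 1.57 = upright, 1.62 = stop. Aluminium holder 178 mm wide, 16 mm thick. Its plain sheet face looks to the front of the case when upright, up when down. It folds from the front towards the back and down. Stiff pivots: it stays where it is left; about 4 N at the free edge moves it.
- leaf_hinge (a point): Middle of the leaf's hinge axis, which runs along the case's y: at x = -58 mm, z = 16 mm in the case's frame, in the middle of the leaf's thickness (8 mm behind its plain face).
- leaf_edge (a point): Middle of the free (upper) edge of the leaf's plain face: 98 mm from the hinge axis along the leaf and 8 mm off it towards the face. The drills' shanks stick out up to 17 mm further. When the leaf is down this point lies 24 mm above the bench.
- lid (a joint): Angle of the lid (rad): 0 = fully shut, 1.57 = upright, 2.15 = stop, leaning out behind the case. A grey pan 140 x 190 mm, 21 mm deep, 2 mm walls; shut, its top is 47 mm above the bench. Stiff hinge: it stays where it is left; 2 to 3 N at the free edge moves it. With the leaf still up, the lid strikes it and cannot shut.
- lid_hinge (a point): Middle of the lid's hinge axis, which runs along the case's y: at x = +70 mm, z = 26 mm in the case's frame. The lid's flat outer face lies 21 mm off this axis.
- lid_edge (a point): Middle of the lid's free edge at its outer face: 140 mm from the hinge axis along the lid and 21 mm off it. Shut, it lies above the front wall of the case, 47 mm above the bench.
- glue: Bystander: white glue bottle, 56 mm across and 155 mm tall, standing beside the case; origin at the bench under its middle. Leave it alone.
- wax: Bystander: round flat tin, 84 mm across and 48 mm tall, standing beside the case; origin at the bench under its middle. Leave it alone.
- offcut: Bystander: short piece of turned leg with square ends, 170 x 38 x 38 mm, lying in front of the case along its front; origin at the bench under its middle. Leave it alone.
- chisel: Bystander: chisel with a wooden handle, about 270 mm long and 29 mm high, lying behind the case parallel to its back; origin at the bench under the joint of handle and blade. Leave it alone.
- sander: Bystander: cork sanding block, 95 x 60 x 28 mm, lying beside the case; origin at the bench under its middle. Leave it alone.
- mallet: Bystander: wooden mallet, head 65 x 150 x 90 mm, handle about 280 mm, lying to the right; origin at the bench under the middle of its head. Leave it alone.
- leg: Bystander: turned table leg with square mortised ends, 460 x 55 x 55 mm, lying to the left; origin at the bench under its middle. Leave it alone.
Things that resemble listed ones, but are neither listed nor needed, are in the scene too. What is meant by the case is not red or white, and is the larger of those in its own colour.

How it is judged (in metres and radians):
On the way, in this order (a step that is already met when the one before it is completed fails the run):
1. the drill leaf lies flat in the case (within 0.08 rad) while the lid is still open (over 1.4 rad) (value of joint leaf below 0.08 rad and value of joint lid above 1.4 rad), for 0.2 s.
2. the lid is fully shut (within 0.035 rad) over the leaf (value of joint lid below 0.035 rad and value of joint leaf below 0.08 rad), for 0.2 s.
At the end, for the whole second after the job is handed in: The lid is shut to within 0.035 rad (5 mm at its front edge) over the leaf, which lies within 0.08 rad of flat; the case stands level, at rest, within 40 mm of where it stood (all of step 2 and velocity of joint lid between -0.1 and 0.1 rad/s and distance of case from where it was at the start of the episode below 0.04 m and angle between case's own z axis and vertical below 0.05 rad and linear speed of case below 0.02 m/s); the robot touches nothing.
It fails at once if the case is lifted by more than 12 mm, tipped by more than 0.15 rad or shoved more than 40 mm along the bench (height (world z) of case above 0.012 m or angle between case's own z axis and vertical above 0.15 rad or distance of case from where it was at the start of the episode above 0.04 m).
It fails at once if the leaf or the lid is gripped on its way (over 40 N from the fingers between open and home) (contact force between the fingers and case above 40 N and (value of joint leaf above 0.15 rad or value of joint lid between 0.15 and 1.7 rad)).
It fails at once if the case, leaf or lid is forced (over 90 N from the fingers) (contact force between the fingers and case above 90 N).
It fails at once if the leaf or the lid is slammed (faster than 4 rad/s) (velocity of joint any of leaf, lid below -4 rad/s).
It fails at once if a bystander is moved more than 20 mm (distance of any of glue, wax, offcut, chisel, sander, mallet, leg from where it was at the start of the episode above 0.02 m).
It also fails if it takes over 58 s, if anything falls off the work surface, if the arm or the gripper's body presses on something with over 40 N, if the wrist force passes 120 N, or if a joint passes its speed limit or range.

## Working session

There is one attempt and no reset: what is moved stays moved. The work goes in short steps, Python scripts to look and compute and a tool call to move; the robot and the scene stay as the last step left them, time stands still between calls to the robot, and variables do not carry over. Pictures are saved under pics/ and viewed, about 8 in all and at most 12, crops included, and the job is handed in when it is done.

Besides the shell and the picture viewer there is one more tool, called after "Emit:" in YAML: its name, and indented under it one key for each argument. carry_out: Moves the arm, as the interface text tells. Its arguments: {"type":"object","properties":{"moves":{"type":"string"}},"required":["moves"]}

```bash
ls; mkdir -p pics
cat > h.py <<'E'
from rig import *
import numpy as np, cv2
def K(c):
    h=c["img"].shape[0]; f=h/2/np.tan(np.radians(c["vertical_fov"]/2)); return f,c["cx"],c["cy"],c["k1"]
def rays(c,uv):
    f,cx,cy,k1=K(c); uv=np.asarray(uv,float).reshape(-1,2)
    d=(uv-[cx,cy])/f; s=d.copy()
    for _ in range(20): s=d/(1+k1*(s**2).sum(1,keepdims=True))
    return np.c_[s,np.ones(len(s))]
def cloud(c,uv):
    uv=np.asarray(uv,int).reshape(-1,2); z=c["z_map"][uv[:,1],uv[:,0]]
    return (rays(c,uv)*z[:,None]-c["t"])@c["R"]
def onplane(c,uv,h):
    d=rays(c,uv)@c["R"]; o=-c["R"].T@c["t"]; return o+d*((h-o[2])/d[:,2:3])
def proj(c,X):
    f,cx,cy,k1=K(c); p=np.atleast_2d(X)@c["R"].T+c["t"]; s=p[:,:2]/p[:,2:]
    return s*(1+k1*(s**2).sum(1,keepdims=True))*f+[cx,cy]
def save(n,img): cv2.imwrite("pics/"+n,img[:,:,::-1])
E
python3 - <<'E'
from h import *
a=camera("scene");b=camera("top")
for c in(a,b): print(K(c),-c["R"].T@c["t"],c["R"][2], (c["z_map"]>0).mean())
save("s0.png",a["img"]);save("t0.png",b["img"])
print(get_state())
E
```

```text
pics
(np.float64(366.13986511217655), 259.5841325889678, 196.28767885086205, -0.07594602435736904) [ 1.18733658 -0.15531258  0.94172418] [-0.57285232  0.14178888 -0.80730176] 0.9962717692057291
(np.float64(434.43564592272196), 251.07041946919574, 196.56472384971764, -0.12498659405494382) [ 0.37331154 -0.01717473  1.40000064] [ 0.15195017  0.00929904 -0.98834441] 0.9961344401041666
{'time_s': 0.1, 'joint_positions': array([ 6.22634531e+01,  3.02386823e+00,  8.03069166e+01, -1.80805064e-03,
        9.67482232e+01, -4.02567986e+00]), 'qvel': array([-0.03263597, -0.07075492, -0.13679263,  0.02887814, -0.12934691,
       -0.030361  ]), 'joint_torque': array([ 1.05948784e-03, -3.82581997e+01, -3.60984457e+01, -1.20849554e-04,
        4.70545070e-03,  1.94919187e-05]), 'tool_pos': array([0.21096045, 0.48046506, 0.2305568 ]), 'orientation': array([-1.79921061e+02, -3.75526258e-03,  1.56288919e+02]), 'force': array([-0.35073036, -0.54406813,  0.01316003]), 'torque': array([ 0.00242519,  0.02926945, -0.02594447]), 'opening': 0.08577587439317254}
```

View pics/s0.png

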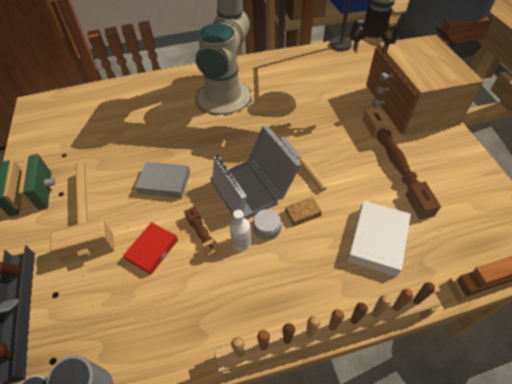

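View pics/t0.png

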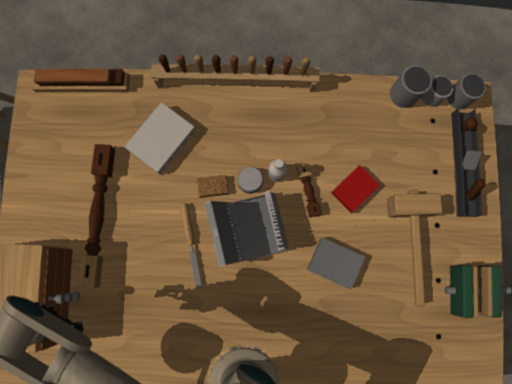

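Candidates for the case are the open grey box (scene 255,175 / top 245,230), the closed smaller grey box (scene 162,180 / top 337,262), the red box (150,247) and the white box (380,237). By the description it is the open grey one: lid to the left (+y), leaf to the right (-y).

Run:
```python
from h import *
a=camera("scene");b=camera("top")
P=[]
for c in(a,b):
    v,u=np.mgrid[0:384,0:512]; uv=np.c_[u.ravel(),v.ravel()]
    X=cloud(c,uv); ok=c["z_map"].ravel()>0
    P.append(X[ok])
Q=np.vstack(P)
m=(Q[:,0]>.2)&(Q[:,0]<.75)&(Q[:,1]>-.35)&(Q[:,1]<.3)&(Q[:,2]>.008)&(Q[:,2]<.4)
Q=Q[m]; np.save("q.npy",Q)
# height map, 1mm=1.2px; image: up = +x, left=+y
g=np.zeros((550,650),np.float32)
for x,y,z in Q:
    r=int((.75-x)*1000);cc=int((.3-y)*1000); 
    g[max(r-1,0):r+2,max(cc-1,0):cc+2]=np.maximum(g[max(r-1,0):r+2,max(cc-1,0):cc+2],z)
im=cv2.applyColorMap((g/.18*255).clip(0,255).astype(np.uint8),cv2.COLORMAP_JET); im[g==0]=0
for k in range(0,650,50): cv2.line(im,(k,0),(k,549),(90,90,90),1)
for k in range(0,550,50): cv2.line(im,(0,k),(649,k),(90,90,90),1)
cv2.imwrite("pics/hm.png",im)
cr=cv2.resize(b["img"][140:300,160:320],(560,560),interpolation=cv2.INTER_CUBIC); save("crop.png",np.clip(cr.astype(int)*2,0,255).astype(np.uint8))
```

```text
(no output)
```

View pics/hm.png

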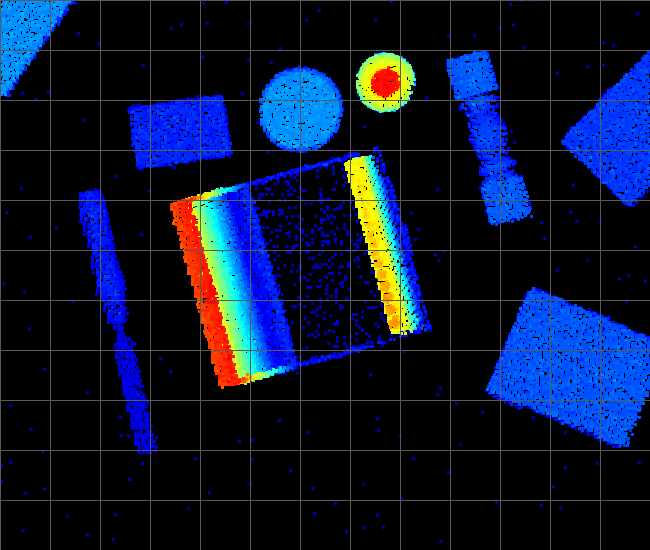

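View pics/crop.png

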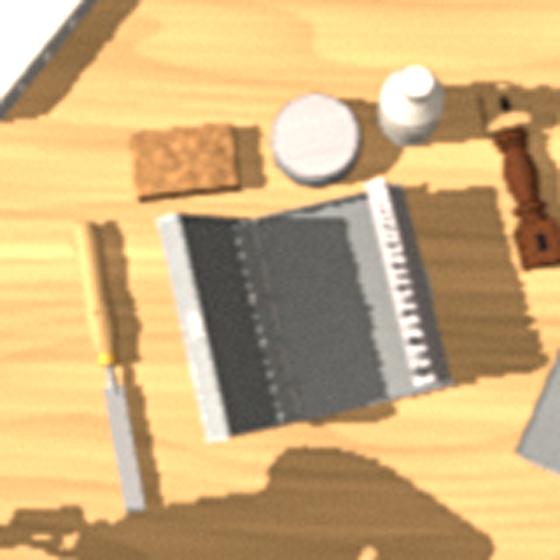

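The crop confirms it: open grey case, drill leaf standing at the right (crop 400,280), lid leaning out at the left (crop 195,330). The tin and bottle are above it, the chisel to the left. Now I'll fit its pose.

```bash
cat > fit.py <<'E'
from h import *
from scipy.optimize import least_squares
Q=np.load("q.npy")
def tocase(Q,p):
    c,s=np.cos(p[2]),np.sin(p[2]); d=Q-[p[0],p[1],0]
    return np.c_[d[:,:2]@np.array([[c,-s],[s,c]]),d[:,2]]
p=np.array([.488,-.037,np.radians(103.7)])
def plane(X):
    for _ in range(4):
        c=X.mean(0); n=np.linalg.svd(X-c,full_matrices=False)[2][2]; r=(X-c)@n; X=X[abs(r)<max(.002,2*np.std(r))]
    return c,n*np.sign(n[0]),len(X)
for it in range(3):
    C=tocase(Q,p)
    lid=C[(C[:,0]>.085)&(C[:,0]<.13)&(abs(C[:,1])<.085)&(C[:,2]>.05)&(C[:,2]<.11)]
    cl,nl,k=plane(lid); p[2]+=np.arctan2(nl[1],nl[0])
C=tocase(Q,p); 
print("lid plane",cl,nl,k)
leaf=C[(C[:,0]<-.03)&(C[:,0]>-.068)&(abs(C[:,1])<.08)&(C[:,2]>.035)&(C[:,2]<.105)]
print("leaf plane",plane(leaf))
rim=C[(C[:,2]>.02)&(C[:,2]<.03)&(abs(C[:,0])<.1)&(abs(C[:,1])<.11)]
m=rim[abs(rim[:,0])<.03]
print("side walls y",np.percentile(m[m[:,1]>.08][:,1],[2,50,98]),np.percentile(m[m[:,1]<-.08][:,1],[2,50,98]))
f=rim[(rim[:,0]<-.06)&(abs(rim[:,1])<.09)]; print("front wall x",np.percentile(f[:,0],[2,50,98]),len(f))
print("yaw",np.degrees(p[2]))
for lo in np.arange(-.1,.2,.01):
    s=C[(C[:,0]>=lo)&(C[:,0]<lo+.01)&(abs(C[:,1])<.06)]
    if len(s): print("%.3f"%lo,len(s),np.percentile(s[:,2],[5,50,98]).round(3))
E
python3 fit.py
```

```text
lid plane [ 0.11395191 -0.00073157  0.08036989] [ 9.09135560e-01  5.39506175e-17 -4.16500341e-01] 1117
leaf plane (array([-0.05762127, -0.00381854,  0.07117516]), array([ 9.82006214e-01,  3.17266757e-04, -1.88848336e-01]), 565)
side walls y [0.08680945 0.08986557 0.09182381] [-0.1004504  -0.09863451 -0.09656078]
front wall x [-0.07502402 -0.0697612  -0.06313343] 172
yaw 105.30961712175494
-0.100 2 [0.008 0.008 0.008]
-0.090 3 [0.008 0.008 0.009]
-0.080 93 [0.011 0.024 0.03 ]
-0.070 275 [0.017 0.036 0.06 ]
-0.060 340 [0.061 0.086 0.112]
-0.050 268 [0.11  0.114 0.128]
-0.040 164 [0.009 0.112 0.131]
-0.030 19 [0.008 0.009 0.012]
-0.020 19 [0.008 0.009 0.013]
-0.010 26 [0.008 0.009 0.011]
-0.000 33 [0.008 0.009 0.012]
0.010 22 [0.008 0.009 0.011]
0.020 29 [0.008 0.009 0.013]
0.030 27 [0.008 0.009 0.012]
0.040 18 [0.008 0.009 0.012]
0.050 15 [0.008 0.01  0.011]
0.060 178 [0.009 0.026 0.033]
0.070 182 [0.021 0.025 0.032]
0.080 233 [0.018 0.022 0.03 ]
0.090 306 [0.028 0.039 0.051]
0.100 319 [0.049 0.061 0.074]
0.110 342 [0.071 0.083 0.096]
0.120 426 [0.095 0.108 0.157]
0.130 344 [0.117 0.148 0.155]
0.140 122 [0.142 0.146 0.151]
0.190 1 [0.01 0.01 0.01]
```

Emit:
carry_out:
  moves: "-0.526 -0.435 0 -39 -1;-0.526 -0.435 0 -39 -1;-0.526 -0.435 0 -39 -1;-0.526 -0.435 0 -39 -1;-0.526 -0.435 0 -39 -1;-0.526 -0.435 0 -39 -1;-0.526 -0.435 0 -39 -1;-0.526 -0.435 0 -39 -1;-0.526 -0.435 0 -39 -1;-0.526 -0.435 0 -39 -1;-0.526 -0.435 0 -39 -1;-0.526 -0.435 0 -39 -1;-0.526 -0.435 0 -39 -1;-0.526 -0.435 0 -39 -1;-0.526 -0.435 0 -39 -1;-0.526 -0.435 0 -39 -1;-0.526 -0.435 0 -39 -1;-0.526 -0.435 0 -39 -1;-0.526 -0.435 0 -39 -1;-0.526 -0.435 0 -39 -1"

```text
time_s: 2.2
tool_pos: [0.5177, -0.1282, 0.2317]
orientation: [-180.0, 0.0, -164.6]
force: [-0.2, 0.8, -1.1]
opening: 0.0002
```

```bash
cat > plan.py <<'E'
import numpy as np
hw=14.5
print("leaf: th, Xc, Z, (s=85)")
for th in [79,74,68,62,56,50,44,38,32,26,20,14,8,4,0]:
    t=np.radians(th); print(th,round(-58+85*np.cos(t)-8*np.sin(t)-hw,1),round(16+85*np.sin(t)+8*np.cos(t),1))
print("lid: phi, Xc, Z at contact s; edge")
for ph in [114.6,108,102,96,90,84,78,72,66,60,54,48,42,36,30,24,18,12,6,3,0]:
    t=np.radians(ph); f=lambda s:(70-s*np.cos(t)+21*np.sin(t)+hw,26+s*np.sin(t)+21*np.cos(t))
    print(ph,np.round(f(115),1),"edge",np.round(f(140),1))
E
python3 plan.py
```

```text
leaf: th, Xc, Z, (s=85)
79 -64.1 101.0
74 -56.8 99.9
68 -48.1 97.8
62 -39.7 94.8
56 -31.6 90.9
50 -24.0 86.3
44 -16.9 80.8
38 -10.4 74.6
32 -4.7 67.8
26 0.4 60.5
20 4.6 52.6
14 8.0 44.3
8 10.6 35.8
4 11.7 29.9
0 12.5 24.0
lid: phi, Xc, Z at contact s; edge
114.6 [151.5 121.8] edge [161.9 144.6]
108 [140.  128.9] edge [147.7 152.7]
102 [129.  134.1] edge [134.1 158.6]
96 [117.4 138.2] edge [120. 163.]
90 [105.5 141. ] edge [105.5 166. ]
84 [ 93.4 142.6] edge [ 90.8 167.4]
78 [ 81.1 142.9] edge [ 75.9 167.3]
72 [ 68.9 141.9] edge [ 61.2 165.6]
66 [ 56.9 139.6] edge [ 46.7 162.4]
60 [ 45.2 136.1] edge [ 32.7 157.7]
54 [ 33.9 131.4] edge [ 19.2 151.6]
48 [ 23.2 125.5] edge [  6.4 144.1]
42 [ 13.1 118.6] edge [ -5.5 135.3]
36 [  3.8 110.6] edge [-16.4 125.3]
30 [ -4.6 101.7] edge [-26.2 114.2]
24 [-12.  92.] edge [-34.9 102.1]
18 [-18.4  81.5] edge [-42.2  89.2]
12 [-23.6  70.5] edge [-48.1  75.6]
6 [-27.7  58.9] edge [-52.5  61.5]
3 [-29.2  53. ] edge [-54.2  54.3]
0 [-30.5  47. ] edge [-55.5  47. ]
```

Emit:
carry_out:
  moves: "0 0 0.05 0 -1;0 0 0.1 0 -1;0 0 0.128 0 -1;0 0 0.128 0 -1;0 0.01 0.128 0 -1;0 0.02 0.128 0 -1;0 0.025 0.128 0 -1;0 0.025 0.128 0 -1"

```text
time_s: 3.0
tool_pos: [0.5118, -0.1041, 0.105]
orientation: [-179.9, 0.1, -164.6]
force: [-0.3, -0.2, -0.1]
opening: -0.0
```

Emit:
carry_out:
  moves: "0 0.006 0.002 0 -1;0 0.013 0.003 0 -1;0 0.022 0.005 0 -1;0 0.030 0.008 0 -1;0 0.038 0.012 0 -1;0 0.046 0.017 0 -1;0 0.053 0.022 0 -1;0 0.059 0.028 0 -1;0 0.065 0.035 0 -1;0 0.070 0.043 0 -1;0 0.074 0.050 0 -1;0 0.074 0.050 0 -1"

```text
time_s: 4.2
tool_pos: [0.4906, -0.033, 0.0515]
orientation: [179.9, -0.2, -164.7]
force: [-0.7, -0.4, 0.3]
opening: -0.0002
```

Emit:
carry_out:
  moves: "0 0.004 0.008 0 -1;0 0.006 0.016 0 -1;0 0.007 0.022 0 -1;0 0.008 0.027 0 -1;0 0.008 0.031 0 -1;0 0.008 0.031 0 -1;0 0.008 0.031 0 -1;0 0.008 0.031 0 -1"

```text
time_s: 5.0
tool_pos: [0.4895, -0.0256, 0.0239]
orientation: [180.0, -0.0, -164.7]
force: [-9.5, 4.1, 18.5]
opening: -0.0001
```

Run:
```python
from h import *
b=camera("top"); a=camera("scene")
x=np.hstack([cv2.resize(b["img"][150:290,180:320],(400,400)),cv2.resize(a["img"][110:250,180:320],(400,400))])
save("p5.png",np.clip(x.astype(int)*1.6,0,255).astype(np.uint8)); print(get_state()["force"],get_state()["tool_pos"])
```

```text
[-9.97274656  3.29071771 17.86394365] [ 0.48945088 -0.02556353  0.02387577]
```

View pics/p5.png

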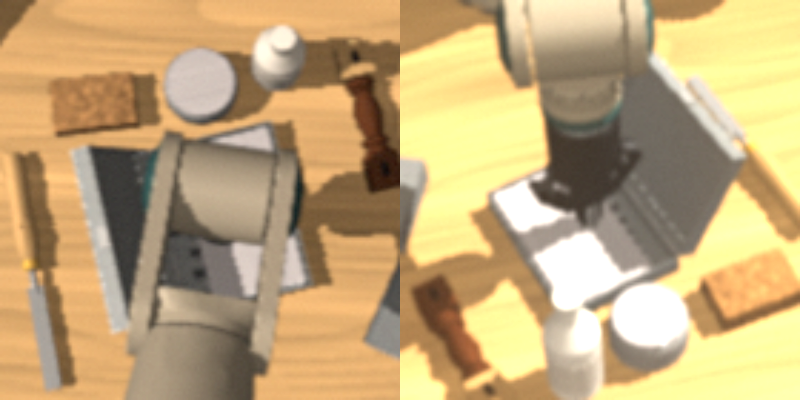

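The leaf looks flat: plain face up, 18 N at z = 24 mm, lid still open. Next I go up and over to behind the lid.

Emit:
carry_out:
  moves: "0 0 -0.02 0 -1;0 0 -0.07 0 -1;0 0 -0.12 0 -1;0 0 -0.17 0 -1;0 0 -0.22 0 -1;0 0 -0.23 0 -1;0 0.05 -0.23 0 -1;0 0.10 -0.23 0 -1;0 0.15 -0.23 0 -1;0 0.185 -0.23 0 -1;0 0.185 -0.23 0 -1;0 0.185 -0.23 0 -1"

```text
time_s: 6.3
tool_pos: [0.4405, 0.1529, 0.2514]
orientation: [-180.0, -0.1, -164.6]
force: [0.9, -0.8, -0.5]
opening: -0.0001
```

Run:
```python
from h import *
a=camera("scene"); b=camera("top")
ex=np.array([-.264,.9645]);ey=np.array([-.9645,-.264]); o=np.array([.4927,-.0378])
v,u=np.mgrid[0:384,0:512]; uv=np.c_[u.ravel(),v.ravel()]
for c in(a,b):
    X=cloud(c,uv); d=X[:,:2]-o; x=d@ex;y=d@ey;z=X[:,2]
    for lo in np.arange(-.08,.17,.02):
        m=(abs(y)<.08)&(x>lo)&(x<lo+.02)&(z<.17)&(c["z_map"].ravel()>0); print("%.2f"%lo,np.percentile(z[m],[5,50,95]).round(3) if m.any() else None,end="; ")
    print()
s=get_state(); d=s["tool_pos"][:2]-o; print(d@ex,d@ey,s["tool_pos"][2],s["force"])
```

```text
-0.08 [-0.003  0.013  0.026]; -0.06 [0.021 0.024 0.027]; -0.04 [0.021 0.024 0.027]; -0.02 [0.021 0.024 0.027]; 0.00 [0.021 0.024 0.026]; 0.02 [0.02  0.024 0.027]; 0.04 [0.003 0.008 0.022]; 0.06 [0.003 0.02  0.029]; 0.08 [0.019 0.029 0.046]; 0.10 [0.046 0.068 0.088]; 0.12 [0.088 0.115 0.153]; 0.14 [-0.002  0.144  0.148]; 0.16 [-0.003 -0.     0.003]; 
-0.08 [-0.003  0.006  0.029]; -0.06 [0.02  0.024 0.03 ]; -0.04 [0.02  0.025 0.029]; -0.02 [0.02  0.024 0.029]; 0.00 [0.02  0.025 0.029]; 0.02 [0.02  0.024 0.029]; 0.04 [0.001 0.008 0.023]; 0.06 [0.002 0.024 0.032]; 0.08 [0.018 0.027 0.044]; 0.10 [0.047 0.067 0.088]; 0.12 [0.09  0.146 0.156]; 0.14 [0.002 0.147 0.151]; 0.16 [-0.004  0.     0.005]; 
0.19650380723219177 -0.0001517838688721741 0.2516565023800431 [ 0.26742688  0.01046561 -0.33341676]
```

Emit:
carry_out:
  moves: "0 0 0.05 0 -1;0 0 0.1 0 -1;0 0 0.127 0 -1;0 -0.010 0.127 0 -1;0 -0.022 0.127 0 -1;0 -0.035 0.127 0 -1;0 -0.042 0.125 0 -1;0 -0.049 0.120 0 -1;0 -0.063 0.115 0 -1;0 -0.077 0.112 0 -1;0 -0.092 0.111 0 -1;0 -0.104 0.109 0 -1;0 -0.116 0.109 0 -1;0 -0.129 0.110 0 -1;0 -0.141 0.112 0 -1;0 -0.152 0.116 0 -1;0 -0.152 0.116 0 -1"

```text
time_s: 8.1
tool_pos: [0.4808, 0.0045, 0.1353]
orientation: [-180.0, -0.1, -164.8]
force: [0.2, 0.2, 0.3]
opening: -0.0001
```

```bash
cat > chk.py <<'E'
from h import *
import sys
a=camera("scene"); b=camera("top")
ex=np.array([-.264,.9645]);ey=np.array([-.9645,-.264]); o=np.array([.4927,-.0378])
v,u=np.mgrid[0:384,0:512]; uv=np.c_[u.ravel(),v.ravel()]
for c in(a,b):
    X=cloud(c,uv); d=X[:,:2]-o; x=d@ex;y=d@ey;z=X[:,2]
    for lo in np.arange(-.1,.13,.02):
        m=(abs(y)<.092)&(abs(y)>.055)&(x>lo)&(x<lo+.02)&(z<.19)&(c["z_map"].ravel()>0); print("%.2f"%lo,np.percentile(z[m],[5,50,95]).round(3) if m.any() else None,end="; ")
    print()
s=get_state(); d=s["tool_pos"][:2]-o; print(d@ex,d@ey,s["tool_pos"][2],s["force"],s["time_s"])
x=np.hstack([cv2.resize(b["img"][140:300,160:320],(400,400)),cv2.resize(a["img"][110:270,170:330],(400,400))])
save(sys.argv[1],np.clip(x.astype(int)*1.5,0,255).astype(np.uint8))
E
python3 chk.py p6.png
```

```text
-0.10 [-0.003 -0.001  0.003]; -0.08 [-0.003  0.007  0.027]; -0.06 [0.021 0.023 0.026]; -0.04 [0.02  0.024 0.026]; -0.02 [0.021 0.024 0.026]; 0.00 [0.022 0.148 0.158]; 0.02 [0.021 0.024 0.15 ]; 0.04 [0.003 0.019 0.114]; 0.06 [0.001 0.012 0.081]; 0.08 [-0.003  0.     0.045]; 0.10 [-0.003 -0.001  0.003]; 0.12 [-0.003 -0.     0.003]; 
-0.10 [-0.005 -0.     0.006]; -0.08 [-0.004  0.005  0.027]; -0.06 [0.017 0.024 0.029]; -0.04 [0.007 0.024 0.028]; -0.02 [0.006 0.023 0.029]; 0.00 [0.149 0.153 0.161]; 0.02 [0.127 0.144 0.158]; 0.04 [0.09  0.109 0.125]; 0.06 [0.057 0.071 0.088]; 0.08 [-0.003  0.008  0.051]; 0.10 [-0.003  0.     0.006]; 0.12 [-0.003  0.001  0.005]; 
0.04511331082297361 0.00017758796960255536 0.13571035790939057 [-0.02985534  0.43374776  0.29429688] 8.2
```

View pics/p6.png

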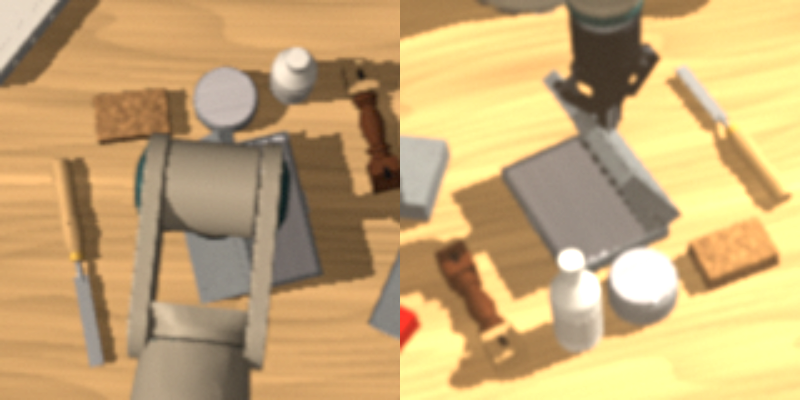

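The lid is at about 60° on the finger, the leaf is flat and the case hasn't moved. Continuing down the arc.

Emit:
carry_out:
  moves: "0 -0.011 0.004 0 -1;0 -0.022 0.010 0 -1;0 -0.032 0.017 0 -1;0 -0.042 0.025 0 -1;0 -0.050 0.034 0 -1;0 -0.057 0.044 0 -1;0 -0.064 0.054 0 -1;0 -0.069 0.065 0 -1;0 -0.073 0.074 0 -1;0 -0.075 0.080 0 -1;0 -0.076 0.085 0 -1;0 -0.076 0.089 0 -1;0 -0.076 0.093 0 -1;0 -0.076 0.095 0 -1;0 -0.076 0.095 0 -1;0 -0.076 0.095 0 -1"

```text
time_s: 9.8
tool_pos: [0.5012, -0.0675, 0.0466]
orientation: [-179.9, 0.0, -164.7]
force: [-23.5, 1.3, 39.9]
opening: -0.0003
```

```bash
python3 chk.py p7.png
```

```text
-0.10 [-0.003 -0.     0.003]; -0.08 [-0.003  0.017  0.048]; -0.06 [0.044 0.047 0.049]; -0.04 [0.044 0.047 0.049]; -0.02 [0.044 0.047 0.05 ]; 0.00 [0.044 0.047 0.05 ]; 0.02 [0.044 0.047 0.05 ]; 0.04 [0.044 0.046 0.05 ]; 0.06 [0.019 0.046 0.05 ]; 0.08 [-0.002 -0.     0.004]; 0.10 [-0.003 -0.     0.003]; 0.12 [-0.004 -0.     0.003]; 
-0.10 [-0.004 -0.     0.005]; -0.08 [0.003 0.046 0.052]; -0.06 [0.042 0.047 0.052]; -0.04 [0.043 0.047 0.051]; -0.02 [0.043 0.048 0.052]; 0.00 [0.044 0.049 0.052]; 0.02 [0.044 0.048 0.053]; 0.04 [0.043 0.047 0.051]; 0.06 [-0.002  0.045  0.052]; 0.08 [-0.004  0.001  0.005]; 0.10 [-0.004  0.     0.005]; 0.12 [-0.004  0.     0.005]; 
-0.030881396308710313 -0.0003826088928543279 0.046591285114666016 [-22.73277683   2.01464252  40.84284145] 9.9
```

Lid flat at 47 mm, pressed with 40 N. Ease off, retreat upward, and check.

Emit:
carry_out:
  moves: "0 0 -0.005 0 -1;0 0 -0.012 0 -1;0 0 -0.03 0 -1;0 0 -0.07 0 -1;0 0 -0.12 0 -1;0 0 -0.17 0 -1;0 0.05 -0.19 0 -1;0 0.10 -0.19 0 -1;0 0.15 -0.19 0 -1;0 0.20 -0.19 0 -1;0 0.25 -0.19 0 -1;0 0.25 -0.19 0 -1;0 0.25 -0.19 0 -1"

```text
time_s: 11.2
tool_pos: [0.4345, 0.1749, 0.2312]
orientation: [-180.0, -0.0, -164.5]
force: [1.0, -0.0, -0.4]
opening: 0.0004
```

```bash
python3 chk.py p8.png
python3 - <<'E'
from h import *
X=[]
for n in("scene","top"):
    c=camera(n);v,u=np.mgrid[0:384,0:512]
    x=cloud(c,np.c_[u.ravel(),v.ravel()]);x=x[c["z_map"].ravel()>0]
    d=x[:,:2]-[.4927,-.0378];q=np.c_[d@[-.264,.9645],d@[-.9645,-.264],x[:,2]]
    q=q[(abs(q[:,0])<.064)&(abs(q[:,1])<.088)&(q[:,2]>.035)&(q[:,2]<.065)]
    A=np.c_[q[:,:2],np.ones(len(q))]; print(n,"lid plane slopes,height",np.linalg.lstsq(A,q[:,2],rcond=None)[0].round(4))
    e=np.c_[d@[-.264,.9645],d@[-.9645,-.264],x[:,2]]; e=e[(e[:,2]>.042)&(e[:,2]<.053)&(abs(e[:,0])<.085)&(abs(e[:,1])<.11)]
    print(np.percentile(e[:,:2],[1,99],axis=0).round(4).tolist())
E
```

```text
-0.10 [-0.003 -0.     0.002]; -0.08 [-0.002  0.034  0.048]; -0.06 [0.045 0.047 0.049]; -0.04 [0.044 0.047 0.05 ]; -0.02 [0.044 0.047 0.05 ]; 0.00 [0.045 0.047 0.05 ]; 0.02 [0.044 0.047 0.05 ]; 0.04 [0.044 0.047 0.05 ]; 0.06 [0.007 0.046 0.049]; 0.08 [-0.003 -0.     0.003]; 0.10 [-0.004 -0.     0.003]; 0.12 [-0.003 -0.     0.003]; 
-0.10 [-0.004  0.     0.006]; -0.08 [-0.002  0.043  0.051]; -0.06 [0.043 0.048 0.052]; -0.04 [0.042 0.048 0.052]; -0.02 [0.044 0.048 0.052]; 0.00 [0.043 0.048 0.052]; 0.02 [0.044 0.048 0.053]; 0.04 [0.043 0.048 0.052]; 0.06 [-0.002  0.044  0.051]; 0.08 [-0.004  0.001  0.005]; 0.10 [-0.004  0.001  0.005]; 0.12 [-0.004  0.     0.006]; 
0.21860977756223507 -0.0002304777994477373 0.23116254215855145 [-0.06403061  0.39734639  0.48711342] 11.3
scene lid plane slopes,height [0.0016 0.0003 0.0472]
[[-0.0698, -0.0943], [0.0684, 0.0935]]
top lid plane slopes,height [-0.0007 -0.0031  0.048 ]
[[-0.068, -0.0935], [0.0692, 0.0929]]
```

View pics/p8.png

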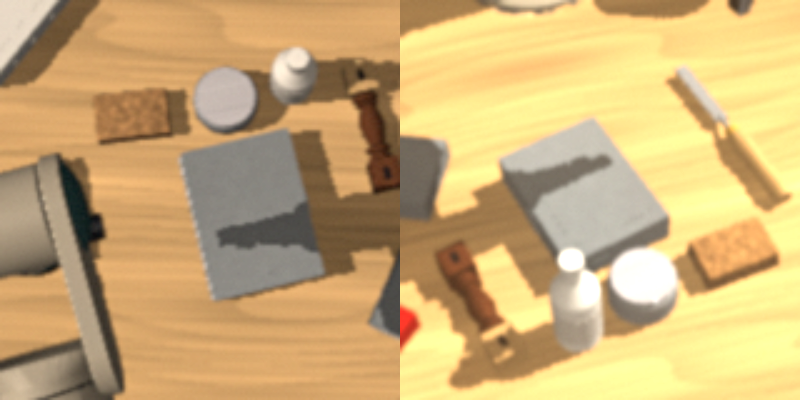

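The picture shows the case shut and in place, the bystanders undisturbed and the robot clear.

```bash
python3 -c "
from rig import *
print(close_job())"
```

```text
the job is handed in; nothing more can be done
None
```

The case is shut and the job is handed in; no verdict is reported. I pushed the leaf down flat with the shut fingertips, then swung the lid over from behind and pressed it shut. The final presses read 18 N up on the tool for the leaf. For the lid they were about 40 N up plus 23 N sideways, 46 N in all, with the lid already home.

My last checks:
- **Leaf:** before the lid moved it lay level at 24 mm, with the lid still open at about 2.0 rad.
- **Lid:** it is flat at 47–48 mm, tilted under 0.002 rad about its hinge.
- **Case:** its outline is within about 2 mm of where it first stood.
- **Surroundings:** the objects near the case look unmoved in the last picture; the mallet and table leg were outside it, but the arm never went near them. The arm was clear at 11.3 s, and no check failed.

The two cameras differed by about 1 mm on the lid height and 0.003 rad on its sideways slope, which is within their calibration.

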